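# Hang the sample canister on the swinging weighing hook

### The job

Pick up the steel sample canister by its handle, rest the handle lightly against the neck of the swinging weighing hook until the hook is still, then slide the handle down into the hook and lower it by feel until the hook carries the canister's whole weight before you let go. The load cell above is a delicate one: knocks, tugs and pressure on the hook must stay under 8 N, the canister's own weight included. Leave the canister hanging upright and still from the middle of its handle, the hook plumb, and leave the spanner and the small gas bottle where they are.

Things in the scene. Friction and masses are not known exactly. Their poses are not given: they have to be found in the camera images.
- handle (a point): Middle of the canister's handle, on the bar's axis: a level round steel bar, 10 mm thick, straight for 150 mm along this point's x (both ends alike), 215 mm above the foot, an upright at each end (x = +-84 mm). To clear the hook, take the bar from above about 60 mm from its middle, at the end nearer the robot; a tool leant back 20 degrees towards the robot also clears the beam.
- ball (a point): Centre of the canister's body, a stainless steel ball 104 mm in diameter on a foot ring, standing loose on the bench; 0.39 to 0.50 kg in all (3.8 to 4.9 N). This point is 60 mm above the foot and 155 mm under the handle bar. A short valve on top ends 81 mm under the bar's axis; the space between is free for the hook.
- stand: Weighing stand, fixed; its place and yaw differ each time. Origin on the bench straight under the hook's pin, which is at z = 520 mm and lies along x (roughly away from the robot); the hook's mouth opens to +y. Overhead a 30 mm beam (underside at 574 mm) runs towards -y to a post 290 mm away with a 200 x 220 mm foot.
- bowl (a point): Where the axis of the handle bar lies when hung; it swings with the hook, 275 mm below the pin (245 mm above the bench when plumb). z runs up the neck, y to the mouth. The hook is of 8 mm round steel; middle of the steel, in mm (y, z): neck (0, 96) to (0, 32), back (-17, 8), bottom (0, -9), mouth side (17, 8), tip (22, 15).
- neck (a point): On the hook's straight neck, 48 mm above the bowl point and 227 mm below the pin: a good height for the handle bar to touch it, well above the tip. A 26 mm collar begins 45 mm higher. The hook (0.35 kg) swings about the pin, in the stand's y-z plane, at first up to 60 mm either side of plumb, in a period of about 1 s, and will not come to rest by itself during the job.
- tip (a point): Middle of the hook's rounded tip, 22 mm out from the neck line on the mouth side and 15 mm above the bowl point. The handle bar goes in over it from the mouth side; the clear way between tip and neck is about 20 mm. A hook that is pushed a little past plumb, away from its mouth, leans on the bar by its own weight and stays in touch with it.
- spanner: Loose spanner, 180 mm long, lying on the bench: a bystander.
- bottle: Small aluminium gas bottle, 50 mm in diameter, 175 mm tall, standing on the bench: a bystander. Origin at its foot.
Mind the look-alikes: they are no part of the job. Several things look just like the part that bears handle: the one meant starts farthest to the robot's left.

How it is judged:
On the way, in this order (a step that is already met when the one before it is completed fails the run):
1. the lifted canister's handle rests against the hook and the hook is still (contact force between canister and hook above 0.08 N and angular speed of hook below 0.12 rad/s and z of handle in the frame of bowl above 0.015 m), for 0.4 s.
2. the handle lies in the hook and the hook carries the canister (at least 3.2 N) while it is still gripped (distance between handle and bowl below 0.025 m and z of handle in the frame of bowl below 0.005 m and contact force between canister and hook above 3.2 N and contact force between the fingers and canister above 2 N), for 0.2 s.
At the end, for the whole second after the job is handed in: The canister hangs free from the hook: handle bar in the bottom of the hook (within 5 mm in height), hooked within about 20 mm of its middle, tilted less than 0.22 rad, the bowl of the hook within 20 mm of plumb under its pin, moving slower than 0.08 m/s (distance between handle and bowl below 0.022 m and z of handle in the frame of bowl below 0.005 m and angle between handle's own z axis and vertical below 0.22 rad and linear speed of canister below 0.08 m/s and contact force between canister and hook above 1.5 N and y of bowl in the frame of stand between -0.02 and 0.02 m); the robot touches nothing.
It fails at once if the hook is knocked, tugged or pressed with more than 8 N (contact force between hook and anything else above 8 N).
It fails at once if the gripper or arm strikes the stand with more than 10 N (contact force between stand and the arm above 10 N).
It fails at once if the spanner is moved by more than 20 mm (distance of spanner from where it was at the start of the episode above 0.02 m).
It fails at once if the gas bottle is moved by more than 20 mm (distance of bottle from where it was at the start of the episode above 0.02 m).
It also fails if it takes over 67 s, if anything falls off the work surface, if the arm or the gripper's body presses on something with over 40 N, if the wrist force passes 120 N, or if a joint passes its speed limit or range.

### The arm

A 6-joint arm with a two-finger parallel gripper is mounted at the origin on the work surface. World frame = base frame: x ahead of the robot, y to its left, z up, the work surface at z = 0. Lengths are in m, angles in rad, forces in N, time in s.
With the tool pointing down it reaches from about 0.3 to 0.875 m from the base axis. Payload 6.4 kg.
Tool frame: the origin (TCP) lies midway between the tips of the shut fingers; the grasp point (between the pads) lies ctrl.grip_point_offset behind it (ctrl.grip_point_offset is the distance from the TCP to the grasp point, in m); z points along the fingers, y is the direction in which the jaws open and shut (so a half turn about z gives the same grasp; the last joint's range is limited). The gripper opens to 85 mm and grips with 20 to 120 N. Pads are 22 mm wide; open, the fingers measure 114 mm over their backs; the gripper's body (76 mm by 85 mm) begins 54 mm behind the grasp point. The pads swing forward as they close: fully open they stand 13 mm farther back than shut.
Start: joints at [-1.436, 0.181, 1.607, -0, 1.354, -0.206], TCP at [0.192, -0.542, 0.231] pointing down, gripper open.
Joint ranges: [-2.99, 2.99], [-0.89, 2.07], [0.3, 2.58], [-1.14, 4.28], [0, 2.63], [-3.12, 3.12]. Speed limits (rad/s): [2.57, 2.57, 3.01, 3.14, 3.14, 3.14].

### API

Orientations are given as a unit quaternion [w, x, y, z].
In Python, from bench import ctrl, viewer gives the robot as it stands.
- The arm moves only by the shell command python3 -m handwheel 'ROWS' [OPENING]. ROWS is JSON, a list of rows, each an object with "travel": the shift along the tool's x, y, z as a fraction of full scale, a list of three; "dr": the turn, a rotation vector about the tool's x, y, z as a fraction of full scale, a list of three. A call has 1 to 20 rows; each row shifts and turns the pose as measured when the row begins, along the tool's axes as they then stand; what a row does not reach is not made up. Full scale, the value 1, is 150 mm for a shift and 30 degrees for a turn. A row lasts 1/12 s, in which the tool goes at most 41.7 mm and 7.16 degrees, less where a joint would pass 70% of its speed; a pose out of reach is approached as far as the arm can. A call with a number of a shift or a turn outside -1 to 1 is refused whole. A call with a gripper value outside its range is refused whole. OPENING is the opening, from -1 (shut) to 1 (fully open), set as the call begins (- or left out, the last holds). The fingers move at their own pace and stop on an object; the grip force is fixed at half the most. Time passes only in rows, so rows that do not move let the fingers close. It gives the time, the measured TCP pose, the force and the opening at its end, in the units of the state.
- ctrl.get_obs(): the state, without advancing time (a new reading comes with each control period).
- viewer.camera(name): name is "scene" or "top"; returns the picture (480x640x3 uint8, red, green, blue); there is no depth.
- viewer.get_calibration(name): a dict with "camera_matrix" (3x3 intrinsics, pixels), "k1" (the pictures are not rectified: a ray, as slopes to the right and down, at radius r is drawn at 1 + k1 r^2 times it, then the intrinsics apply), "R" (3x3) and "t" (3): a world point X has camera coordinates R X + t. Camera axes: x right, y down, z forward; pixel columns grow to the right and rows downward; lengths in m; the calibration is good to about 2 mm. A picture is of the moment at which its call begins. get_calibration takes no time and is no camera call.
- ctrl.hand_in(): hands the job in, once; it reports no verdict.
The state is a dict: "time_s": time; "q": joint angles; "dq": joint speeds; "joint_efforts": joint torques, N m; "eef_pos": TCP position; "eef_rot": TCP orientation; "wrist_force": force on the tool from outside, world axes, zero at the start; "torque": the same for the moment, N m; "opening": opening from 0.0 (shut) to 1.0 (fully open).
Only numpy, scipy, OpenCV 4.12 (cv2) and the standard library are available. Lean on these libraries where they do the work, as an engineer would, in place of code of your own. Each camera call takes 0.05 s, during which the arm holds its last target. There are 200 camera calls.

## Working session

There is one attempt and no reset: what is moved stays moved. The work goes in short steps, Python scripts to look and compute and a shell command to move; the robot and the scene stay as the last step left them, time stands still between calls to the robot, and variables do not carry over. Pictures are saved under pics/ and viewed, about 8 in all and at most 12, crops included, and the job is handed in when it is done.

```bash
mkdir -p pics; ls
python3 - <<'E'
from bench import ctrl, viewer
import cv2
print(ctrl.get_obs(), ctrl.grip_point_offset)
for n in("scene","top"):
    cv2.imwrite(f"pics/{n}0.png",viewer.camera(n)[:,:,::-1]); print(viewer.get_calibration(n))
E
```

```text
pics
{'time_s': 0.0, 'q': array([-1.43631313e+00,  1.81547952e-01,  1.60801188e+00, -8.64691748e-06,
        1.35377394e+00, -2.06299069e-01]), 'dq': array([-0.00092073, -0.00153204,  0.00013078,  0.00042045, -0.00144329,
       -0.00063945]), 'joint_efforts': array([-1.16411004e-03, -4.44871795e+01, -3.51337516e+01, -2.98156328e-04,
        9.42096405e-03, -2.47073257e-05]), 'eef_pos': array([ 0.19211848, -0.54137432,  0.23037838]), 'eef_rot': array([-8.70152196e-04,  9.85517987e-01,  1.69568687e-01,  2.70348526e-05]), 'wrist_force': array([ 0.13870311,  0.92714043, -1.22216037]), 'torque': array([ 0.01220027, -0.02120597,  0.07707082]), 'opening': 1.0040501273348263} 0.0187
{'camera_matrix': array([[554.01398884,   0.        , 321.78348572],
       [  0.        , 554.01398884, 233.92147494],
       [  0.        ,   0.        ,   1.        ]]), 'k1': 0.02755200109596209, 'R': array([[-0.6320321 ,  0.77471477,  0.01877367],
       [ 0.56657585,  0.47848387, -0.67085393],
       [-0.52870334, -0.41336451, -0.74135185]]), 't': array([ 0.244988  , -0.23175152,  1.66966089])}
{'camera_matrix': array([[588.2244628 ,   0.        , 310.14540769],
       [  0.        , 588.2244628 , 232.87923302],
       [  0.        ,   0.        ,   1.        ]]), 'k1': -0.11874399804714464, 'R': array([[ 0.01724234, -0.99943012,  0.02901949],
       [-0.99365734, -0.02035393, -0.11059298],
       [ 0.11112062, -0.02692855, -0.99344203]]), 't': array([0.08213607, 0.57034341, 1.39844858])}
```

View pics/scene0.png

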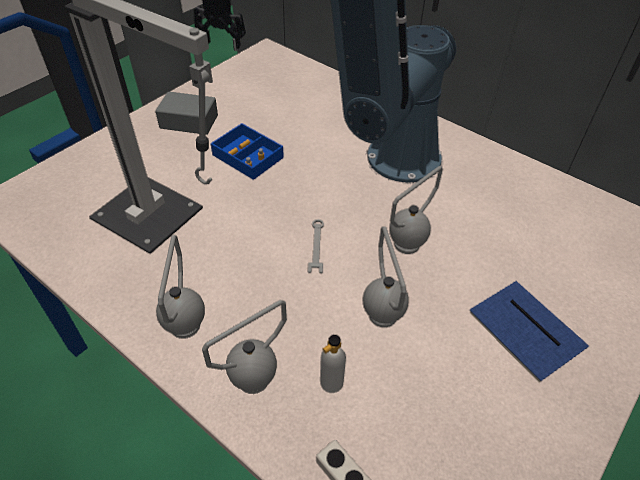

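View pics/top0.png

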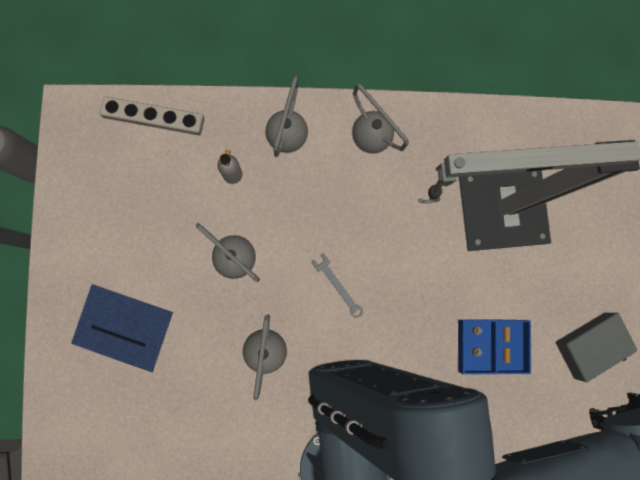

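```bash
cat > h.py <<'E'
from bench import ctrl, viewer
import cv2, numpy as np
from scipy.spatial.transform import Rotation as Ro
from scipy.optimize import least_squares
C={n:viewer.get_calibration(n) for n in("scene","top")}
def proj(n,X):
    c=C[n];p=np.atleast_2d(X)@c["R"].T+c["t"];s=p[:,:2]/p[:,2:];s=s*(1+c["k1"]*(s**2).sum(1,keepdims=True))
    K=c["camera_matrix"];return s*K[0,0]+K[:2,2]
def onz(n,uv,z):
    c=C[n];K=c["camera_matrix"]
    s=cv2.undistortPoints(np.array([[uv]],float),K,np.array([c["k1"],0,0,0,0.]))[0,0]
    o=-c["R"].T@c["t"];d=c["R"].T@np.r_[s,1];return o+d*(z-o[2])/d[2]
def tri(us,ut):
    r=least_squares(lambda X:np.r_[proj("scene",X)[0]-us,proj("top",X)[0]-ut],[.5,0,.2]);return r.x,np.abs(r.fun).max()
def crop(n,name,u0,v0,u1,v1,k,img=None):
    im=viewer.camera(n)[:,:,::-1] if img is None else img
    cv2.imwrite("pics/"+name,cv2.resize(im[v0:v1,u0:u1],None,fx=k,fy=k,interpolation=cv2.INTER_CUBIC))
E
python3 - <<'E'
from h import *
np.set_printoptions(precision=3,suppress=True)
for uv in [(286,131),(373,132),(233,257),(265,352)]: 
    p=onz("top",uv,.06);print(uv,p,proj("scene",p)[0])
for uv in [(410,228),(385,300),(180,310),(250,365)]: print(uv,onz("scene",uv,.06))
for uv in [(199,226),(257,279)]:
    p=onz("top",uv,.215);print(p,proj("scene",p)[0])
print("spanner",onz("top",(320,262),0),onz("top",(356,311),0),"bottle",onz("scene",(332,388),0))
for uv in [(460,172),(550,243),(468,250)]: print("foot",onz("top",uv,.01))
for uv in [(90,215),(202,207),(150,250)]: print("footS",onz("scene",uv,.01))
I=cv2.imread("pics/scene0.png");J=cv2.imread("pics/top0.png")
a=cv2.resize(I[0:260,60:260],None,fx=2.3,fy=2.3);b=cv2.resize(I[200:340,350:450],None,fx=3,fy=3)
c=cv2.resize(J[130:260,410:560],None,fx=2.2,fy=2.2)
o=np.zeros((600,800,3),np.uint8)
o[:598,:460]=a; o[:300,465:765]=b[:300]; o[305:591,465:795]=c[:, :330]
cv2.imwrite("pics/m1.png",o)
E
```

```text
(286, 131) [0.813 0.157 0.06 ] [249.793 363.495]
(373, 132) [ 0.817 -0.056  0.06 ] [178.797 308.797]
(233, 257) [0.504 0.275 0.06 ] [384.367 298.654]
(265, 352) [0.284 0.194 0.06 ] [408.178 226.603]
(410, 228) [0.285 0.2   0.06 ]
(385, 300) [0.506 0.278 0.06 ]
(180, 310) [ 0.817 -0.051  0.06 ]
(250, 365) [0.816 0.159 0.06 ]
[0.558 0.333 0.215] [401.269 285.098]
[0.449 0.207 0.215] [380.685 223.41 ]
spanner [0.5   0.066 0.   ] [ 0.381 -0.024  0.   ] bottle [0.724 0.302 0.   ]
foot [ 0.734 -0.285  0.01 ]
foot [ 0.558 -0.518  0.01 ]
foot [ 0.536 -0.303  0.01 ]
footS [ 0.75  -0.494  0.01 ]
footS [ 0.54  -0.293  0.01 ]
footS [ 0.728 -0.279  0.01 ]
```

View pics/m1.png

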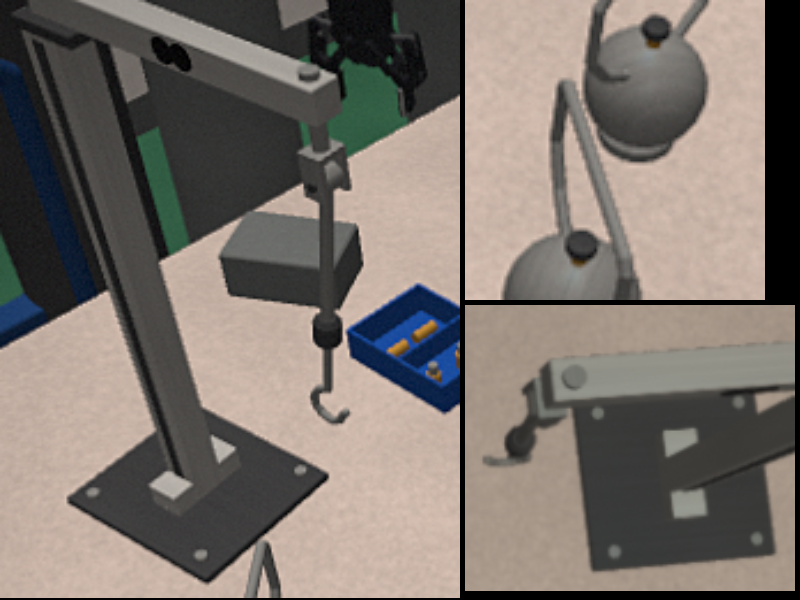

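Run:
```python
from h import *
np.set_printoptions(precision=4,suppress=True)
I=cv2.imread("pics/scene0.png");J=cv2.imread("pics/top0.png")
o=np.zeros((600,800,3),np.uint8)
f=lambda im,u,v,w,h:cv2.resize(im[v:v+h,u:u+w],None,fx=5,fy=5,interpolation=cv2.INTER_CUBIC)
o[:425,:395]=f(J,190,215,79,85)
o[:500,400:]=f(I,350,215,80,100)
cv2.imwrite("pics/m2.png",o)
print(tri((194.3,31.3),(459.5,162.3)))
print(proj("top",[[.623,-.109,.52],[.623,-.109,.61]]),proj("scene",[[.623,-.109,.52],[.623,-.109,.61]]))
```

```text
(array([ 0.6137, -0.1112,  0.6054]), np.float64(1.120015181695436))
[[442.8743 169.2428]
 [458.0395 156.1097]] [[197.531   78.3493]
 [189.4314  30.911 ]]
```

View pics/m2.png

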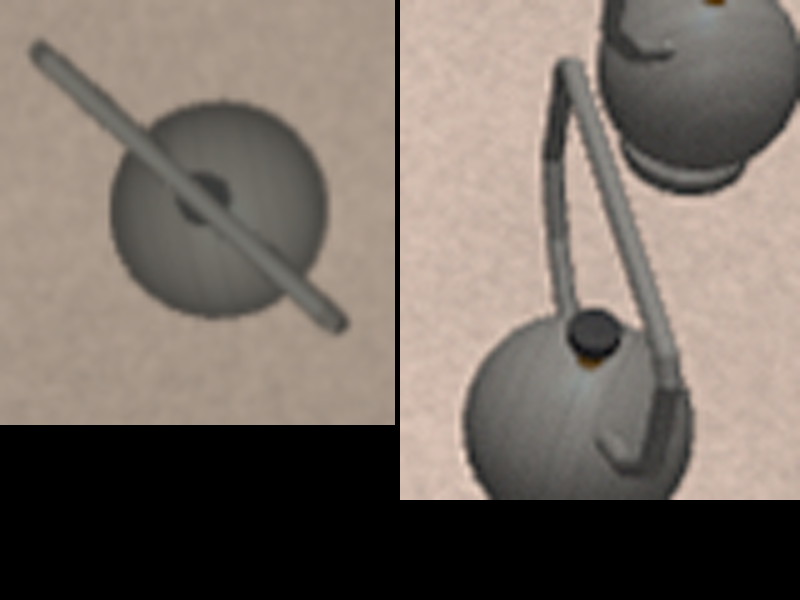

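```bash
cat >> h.py <<'E'
def rot(yaw,lean): # tool pose: x along yaw, z down, leant back
    c,s=np.cos(yaw),np.sin(yaw)
    return Ro.from_matrix(np.array([[c,s,0],[s,-c,0],[0,0,-1]]))*Ro.from_rotvec([0,np.radians(lean),0])
def cur():
    o=ctrl.get_obs();q=o["eef_rot"];return o["eef_pos"],Ro.from_quat(np.r_[q[1:],q[0]]),o
def plan(p1,r1,n):
    p,r,_=cur();dv=(r.inv()*r1).as_rotvec();d=np.asarray(p1)-p
    for i in range(n):
        ri=r*Ro.from_rotvec(dv*i/n); print(i,np.round(ri.inv().apply(d/n)/.15,4),np.round(dv/n/np.radians(30),4))
E
python3 - <<'E'
from h import *
np.set_printoptions(precision=4,suppress=True)
print(tri((384,228.6),(257,279)),tri((403.6,288),(198.5,225.5)))
b=onz("top",(233.8,256.8),.06);print(b)
def pts(x): 
    c,s=np.cos(x[2]),np.sin(x[2]);P=lambda a,z:[x[0]+a*c,x[1]+a*s,z]
    return P(-.082,.215),P(.082,.215),P(0,.06)
def f(x):
    P=pts(x);return (np.r_[proj("top",P)-[[257.3,279.2],[198.3,225.3],[233.8,256.8]],proj("scene",P)-[[384,228.6],[403.6,289],[385.5,299.5]]]).ravel()
r=least_squares(f,[.5,.275,.86]);print(r.x,r.fun.round(1))
x,y,w=r.x;R=rot(w,20);g=np.array([x-.06*np.cos(w),y-.06*np.sin(w),.215]);t=g+R.apply([0,0,1])*.0187
print("grip",g,"tcp",t);print(R.as_matrix())
plan([.35,-.35,.45],R,10)
E
```

```text
(array([0.447 , 0.2117, 0.2008]), np.float64(1.9072091736226753)) (array([0.5583, 0.3372, 0.2098]), np.float64(1.0481665951849664))
[0.5048 0.2732 0.06  ]
[0.5052 0.2758 0.8505] [-3.5 -1.5 -1.3 -0.  -1.1 -0.2 -1.4 -3.1 -0.9 -2.3 -1.1 -0.4]
grip [0.4657 0.2307 0.215 ] tcp [0.4699 0.2355 0.1974]
[[ 0.6198  0.7516  0.2256]
 [ 0.7063 -0.6596  0.2571]
 [ 0.342   0.     -0.9397]]
0 [ 0.1419 -0.0853 -0.1462] [ 0.0167  0.0651 -0.0964]
1 [ 0.1509 -0.0792 -0.1404] [ 0.0167  0.0651 -0.0964]
2 [ 0.1595 -0.0726 -0.1345] [ 0.0167  0.0651 -0.0964]
3 [ 0.1674 -0.0655 -0.1283] [ 0.0167  0.0651 -0.0964]
4 [ 0.1748 -0.0579 -0.1219] [ 0.0167  0.0651 -0.0964]
5 [ 0.1816 -0.05   -0.1154] [ 0.0167  0.0651 -0.0964]
6 [ 0.1877 -0.0416 -0.1087] [ 0.0167  0.0651 -0.0964]
7 [ 0.1932 -0.0329 -0.1019] [ 0.0167  0.0651 -0.0964]
8 [ 0.198  -0.0239 -0.095 ] [ 0.0167  0.0651 -0.0964]
9 [ 0.202  -0.0146 -0.088 ] [ 0.0167  0.0651 -0.0964]
```

Run:
```python
from h import *
plan([.33,-.14,.36],rot(.848,20),12)
```

```text
0 [ 0.1468 -0.1847 -0.0716] [ 0.0139  0.0542 -0.0799]
1 [ 0.1563 -0.1789 -0.066 ] [ 0.0139  0.0542 -0.0799]
2 [ 0.1655 -0.1726 -0.0601] [ 0.0139  0.0542 -0.0799]
3 [ 0.1742 -0.1659 -0.0541] [ 0.0139  0.0542 -0.0799]
4 [ 0.1824 -0.1588 -0.0478] [ 0.0139  0.0542 -0.0799]
5 [ 0.1902 -0.1513 -0.0414] [ 0.0139  0.0542 -0.0799]
6 [ 0.1974 -0.1435 -0.0349] [ 0.0139  0.0542 -0.0799]
7 [ 0.2042 -0.1353 -0.0281] [ 0.0139  0.0542 -0.0799]
8 [ 0.2103 -0.1268 -0.0213] [ 0.0139  0.0542 -0.0799]
9 [ 0.216  -0.118  -0.0144] [ 0.0139  0.0542 -0.0799]
10 [ 0.221  -0.1089 -0.0073] [ 0.0139  0.0542 -0.0799]
11 [ 2.255e-01 -9.960e-02 -2.000e-04] [ 0.0139  0.0542 -0.0799]
```

```bash
python3 -m handwheel '[{"travel":[0.147,-0.185,-0.072],"dr":[0.014,0.054,-0.08]},{"travel":[0.156,-0.179,-0.066],"dr":[0.014,0.054,-0.08]},{"travel":[0.166,-0.173,-0.06],"dr":[0.014,0.054,-0.08]},{"travel":[0.174,-0.166,-0.054],"dr":[0.014,0.054,-0.08]},{"travel":[0.182,-0.159,-0.048],"dr":[0.014,0.054,-0.08]},{"travel":[0.19,-0.151,-0.041],"dr":[0.014,0.054,-0.08]},{"travel":[0.197,-0.144,-0.035],"dr":[0.014,0.054,-0.08]},{"travel":[0.204,-0.135,-0.028],"dr":[0.014,0.054,-0.08]},{"travel":[0.21,-0.127,-0.021],"dr":[0.014,0.054,-0.08]},{"travel":[0.216,-0.118,-0.014],"dr":[0.014,0.054,-0.08]},{"travel":[0.221,-0.109,-0.007],"dr":[0.014,0.054,-0.08]},{"travel":[0.226,-0.1,0],"dr":[0.014,0.054,-0.08]}]'
python3 - <<'E'
from h import *
plan([.4525,.214,.275],rot(.848,20),10)
E
```

```text
time_s: 1.1
eef_pos: [0.3275, -0.1225, 0.361]
eef_rot: [-0.082, 0.893, 0.411, 0.166]
wrist_force: [1.2, 0.1, 0.0]
opening: 1.002
0 [ 0.1883 -0.0815  0.136 ] [-0.003  -0.0044  0.0023]
1 [ 0.1885 -0.082   0.1354] [-0.003  -0.0044  0.0023]
2 [ 0.1887 -0.0824  0.1348] [-0.003  -0.0044  0.0023]
3 [ 0.1889 -0.0829  0.1343] [-0.003  -0.0044  0.0023]
4 [ 0.1891 -0.0833  0.1337] [-0.003  -0.0044  0.0023]
5 [ 0.1893 -0.0837  0.1331] [-0.003  -0.0044  0.0023]
6 [ 0.1895 -0.0842  0.1326] [-0.003  -0.0044  0.0023]
7 [ 0.1897 -0.0846  0.132 ] [-0.003  -0.0044  0.0023]
8 [ 0.1899 -0.085   0.1314] [-0.003  -0.0044  0.0023]
9 [ 0.1901 -0.0855  0.1309] [-0.003  -0.0044  0.0023]
```

```bash
python3 -m handwheel '[{"travel":[0.188,-0.082,0.136],"dr":[0,0,0]},{"travel":[0.188,-0.082,0.136],"dr":[0,-0.01,0]},{"travel":[0.189,-0.082,0.135],"dr":[0,-0.01,0]},{"travel":[0.189,-0.083,0.134],"dr":[-0.01,-0.01,0.01]},{"travel":[0.189,-0.083,0.134],"dr":[-0.01,-0.01,0.01]},{"travel":[0.189,-0.084,0.133],"dr":[-0.01,0,0]},{"travel":[0.19,-0.084,0.133],"dr":[0,0,0]},{"travel":[0.19,-0.085,0.132],"dr":[0,0,0]},{"travel":[0.19,-0.085,0.131],"dr":[0,0,0]},{"travel":[0.17,-0.075,0.12],"dr":[0,0,0]},{"travel":[0,0,0],"dr":[0,0,0]}]'
python3 - <<'E'
from h import *
a=viewer.camera("scene")[:,:,::-1]; b=viewer.camera("top")[:,:,::-1]
f=lambda im,u,v,w,h:cv2.resize(im[v:v+h,u:u+w],None,fx=4,fy=4,interpolation=cv2.INTER_CUBIC)
o=np.zeros((600,800,3),np.uint8);o[:,:400]=f(a,340,180,100,150);o[:,400:]=f(b,180,190,100,150);cv2.imwrite("pics/m3.png",o)
p,r,_=cur();print(p,r.as_matrix().round(3));print(proj("scene",p),proj("top",p))
E
```

```text
time_s: 2.02
eef_pos: [0.4533, 0.2312, 0.272]
eef_rot: [-0.067, 0.896, 0.408, 0.163]
wrist_force: [-0.9, -0.4, -0.7]
opening: 0.998
[0.453226   0.22794759 0.27305591] [[ 0.615  0.751  0.239]
 [ 0.708 -0.66   0.251]
 [ 0.346  0.015 -0.938]]
[[390.37475444 209.92105756]] [[245.0305944  275.55033452]]
```

View pics/m3.png

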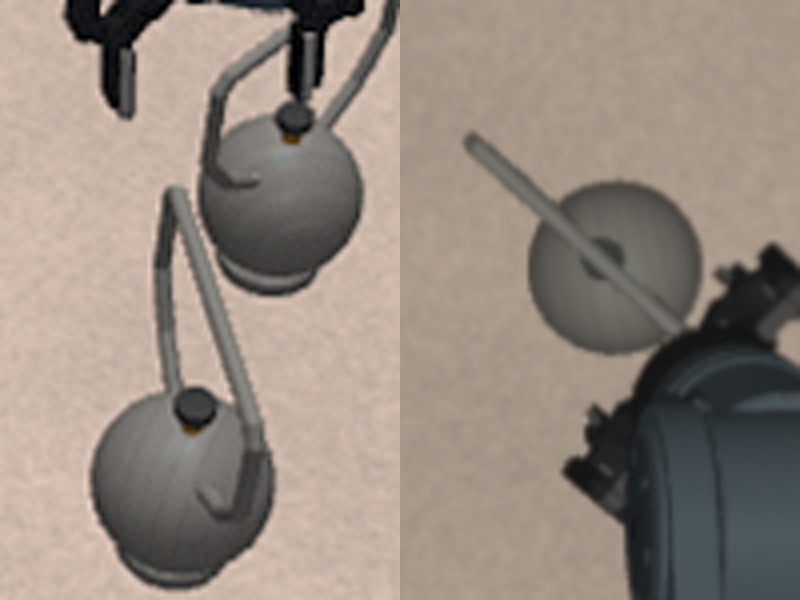

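Run:
```python
from h import *
plan([.469,.2355,.1974],rot(.848,20),4)
```

```text
0 [-0.0186  0.0096  0.1277] [ 0.0063 -0.0022  0.0033]
1 [-0.0184  0.01    0.1277] [ 0.0063 -0.0022  0.0033]
2 [-0.0182  0.0105  0.1277] [ 0.0063 -0.0022  0.0033]
3 [-0.0181  0.0109  0.1277] [ 0.0063 -0.0022  0.0033]
```

```bash
python3 -m handwheel '[{"travel":[-0.018,0.01,0.128],"dr":[0.012,0,0]},{"travel":[-0.018,0.01,0.128],"dr":[0.012,0,0]},{"travel":[-0.018,0.01,0.128],"dr":[0,0,0]},{"travel":[-0.018,0.01,0.128],"dr":[0,0,0]},{"travel":[0,0,0],"dr":[0,0,0]}]'
python3 - <<'E'
from h import *
p,r,_=cur();print(p,r.as_matrix().round(3));plan([.469,.2355,.1974],rot(.848,20),1)
E
```

```text
time_s: 2.53
eef_pos: [0.4715, 0.2308, 0.1987]
eef_rot: [-0.069, 0.896, 0.406, 0.164]
wrist_force: [-0.9, -0.6, -0.2]
opening: 0.997
[0.47154456 0.23082839 0.19866402] [[ 0.616  0.751  0.237]
 [ 0.706 -0.66   0.257]
 [ 0.35   0.009 -0.937]]
0 [ 0.0086 -0.0334  0.0119] [ 0.0152 -0.0155  0.0088]
```

```bash
python3 -m handwheel '[{"travel":[0.009,-0.034,0.012],"dr":[0.015,-0.015,0.009]},{"travel":[0,0,0],"dr":[0,0,0]}]'
python3 -m handwheel '[{"travel":[0,0,0],"dr":[0,0,0]},{"travel":[0,0,0],"dr":[0,0,0]},{"travel":[0,0,0],"dr":[0,0,0]},{"travel":[0,0,0],"dr":[0,0,0]},{"travel":[0,0,0],"dr":[0,0,0]},{"travel":[0,0,0],"dr":[0,0,0]}]' -1
python3 - <<'E'
from h import *
p,r,o=cur();print(p,o["opening"],o["wrist_force"])
plan([.469,.2355,.1974],rot(.848,20),1)
E
```

```text
time_s: 2.7
eef_pos: [0.4691, 0.2334, 0.1982]
eef_rot: [-0.071, 0.899, 0.403, 0.158]
wrist_force: [-0.1, -0.6, -0.5]
opening: 1.0
time_s: 3.2
eef_pos: [0.4716, 0.2326, 0.2044]
eef_rot: [-0.07, 0.898, 0.403, 0.162]
wrist_force: [-0.5, 0.3, 0.6]
opening: 0.145
[0.47163189 0.2325974  0.20440683] 0.14479251069542765 [-0.49524832  0.316154    0.55841021]
0 [-0.0136 -0.0262  0.0446] [ 0.0133 -0.0106 -0.0067]
```

```bash
python3 -m handwheel '[{"travel":[0.03,0,-0.08],"dr":[0,0,0]},{"travel":[0.07,0,-0.18],"dr":[0,0,0]},{"travel":[0.07,0,-0.18],"dr":[0,0,0]},{"travel":[0.05,0,-0.12],"dr":[0,0,0]},{"travel":[0,0,0],"dr":[0,0,0]}]'
python3 - <<'E'
from h import *
im=viewer.camera("scene")[:,:,::-1]
crop("scene","s4.png",330,140,460,340,3,im)
p,r,o=cur();print(p,o["opening"],o["wrist_force"],o["torque"])
s=.075;R=rot(s,20);S=np.array([.615,-.11,0]);ey=np.array([-np.sin(s),np.cos(s),0]);ex=np.array([np.cos(s),np.sin(s),0])
T=S+.095*ey-.06*ex+[0,0,.293]+R.apply([0,0,.0187]);print(T)
plan(T,R,12)
E
```

```text
time_s: 3.62
eef_pos: [0.4662, 0.2332, 0.2896]
eef_rot: [-0.071, 0.899, 0.404, 0.152]
wrist_force: [1.0, 1.1, -4.1]
opening: 0.086
[0.46532587 0.23312442 0.28734004] 0.0887066782012429 [ 0.00891562 -0.11410438 -4.3033453 ] [-0.44522309  0.35014888 -0.02665532]
[ 0.55442815 -0.01928361  0.27542775]
0 [-0.0699  0.1302 -0.0184] [-0.0422  0.0025  0.1151]
1 [-0.0619  0.1345 -0.0155] [-0.0422  0.0025  0.1151]
2 [-0.0536  0.1383 -0.0126] [-0.0422  0.0025  0.1151]
3 [-0.0452  0.1415 -0.0096] [-0.0422  0.0025  0.1151]
4 [-0.0366  0.1441 -0.0065] [-0.0422  0.0025  0.1151]
5 [-0.0278  0.1462 -0.0033] [-0.0422  0.0025  0.1151]
6 [-1.900e-02  1.476e-01 -1.000e-04] [-0.0422  0.0025  0.1151]
7 [-0.01    0.1485  0.0032] [-0.0422  0.0025  0.1151]
8 [-0.0011  0.1487  0.0064] [-0.0422  0.0025  0.1151]
9 [0.0078 0.1483 0.0097] [-0.0422  0.0025  0.1151]
10 [0.0167 0.1473 0.013 ] [-0.0422  0.0025  0.1151]
11 [0.0256 0.1457 0.0163] [-0.0422  0.0025  0.1151]
```

View pics/s4.png

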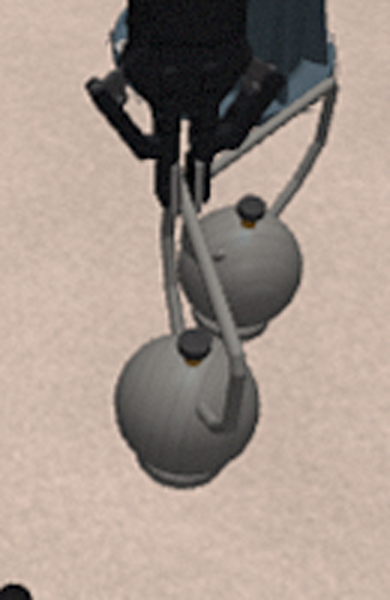

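```bash
python3 -m handwheel '[{"travel":[-0.04,0.07,-0.01],"dr":[-0.022,0,0.06]},{"travel":[-0.064,0.132,-0.016],"dr":[-0.042,0.003,0.115]},{"travel":[-0.055,0.137,-0.013],"dr":[-0.042,0.003,0.115]},{"travel":[-0.046,0.14,-0.01],"dr":[-0.042,0.003,0.115]},{"travel":[-0.037,0.144,-0.007],"dr":[-0.042,0.003,0.115]},{"travel":[-0.028,0.146,-0.004],"dr":[-0.042,0.003,0.115]},{"travel":[-0.02,0.147,0],"dr":[-0.042,0.003,0.115]},{"travel":[-0.01,0.148,0.003],"dr":[-0.042,0.003,0.115]},{"travel":[0,0.148,0.006],"dr":[-0.042,0.003,0.115]},{"travel":[0.008,0.148,0.01],"dr":[-0.042,0.003,0.115]},{"travel":[0.016,0.147,0.013],"dr":[-0.042,0.003,0.115]},{"travel":[0.013,0.07,0.008],"dr":[-0.02,0.001,0.06]},{"travel":[0,0,0],"dr":[0,0,0]}]'
python3 - <<'E'
from h import *
s=.075;R=rot(s,20);T=[0.5544,-0.0193,0.2754]
p,r,o=cur();print(p,r.as_matrix().round(3));plan(T,R,4)
ims=[]
for i in range(14): ims.append(viewer.camera("scene")[:,:,::-1])
np.save("swing.npy",np.array(ims)); print(ctrl.get_obs()["time_s"])
t=viewer.camera("top")[:,:,::-1]
cv2.imwrite("pics/top5.png",cv2.resize(t[80:280,340:606],None,fx=3,fy=3,interpolation=cv2.INTER_CUBIC))
m=np.hstack([cv2.resize(x[0:250,130:230],None,fx=2.4,fy=2.4) for x in (ims[0],ims[5],ims[10])])
cv2.imwrite("pics/sw5.png",m)
E
```

```text
time_s: 4.75
eef_pos: [0.5313, -0.0144, 0.2361]
eef_rot: [-0.012, 0.988, 0.042, 0.145]
wrist_force: [-0.5, -0.8, -4.8]
opening: 0.093
[ 0.5312528  -0.01436119  0.23610969] [[ 0.954  0.087  0.286]
 [ 0.08  -0.996  0.036]
 [ 0.288 -0.011 -0.957]]
0 [ 0.055   0.0108 -0.0519] [-0.007   0.027   0.0036]
1 [ 0.0558  0.0109 -0.0511] [-0.007   0.027   0.0036]
2 [ 0.0565  0.011  -0.0503] [-0.007   0.027   0.0036]
3 [ 0.0573  0.011  -0.0494] [-0.007   0.027   0.0036]
5.45
```

View pics/sw5.png

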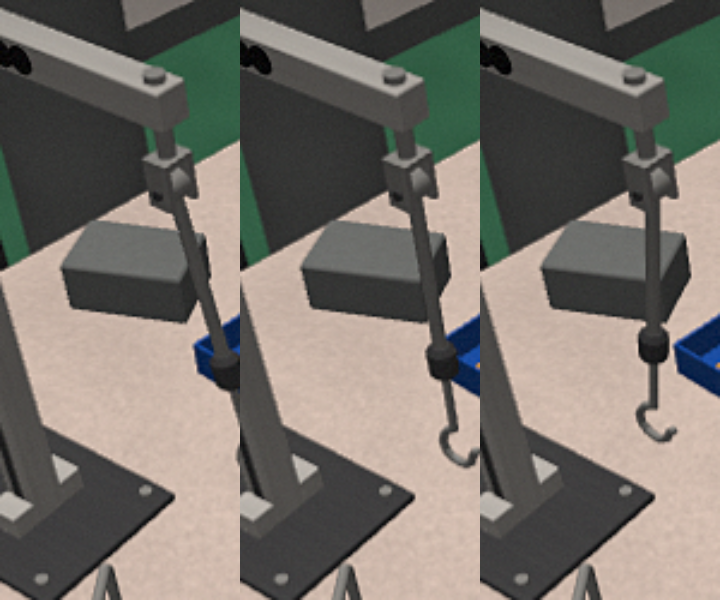

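View pics/top5.png

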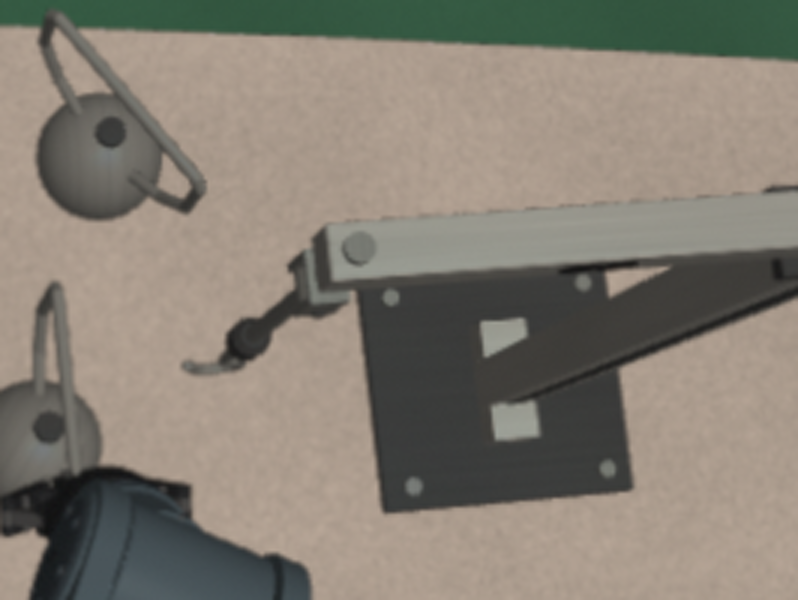

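```bash
cat >> h.py <<'E'
def collar(im,lo=(180,105),hi=(240,175),th=38):
    g=im[lo[1]:hi[1],lo[0]:hi[0]].max(2); m=(g<th).astype(np.uint8)
    n,l,st,ce=cv2.connectedComponentsWithStats(m); 
    k=1+np.argmax(st[1:,4]); return ce[k]+lo, st[k,4]
E
python3 - <<'E'
from h import *
np.set_printoptions(precision=4,suppress=True)
ims=np.load("swing.npy"); uv=[]
for im in ims: c,a=collar(im); uv.append(c); print(c.round(1),a,end=' ')
uv=np.array(uv);t=np.arange(14)*.05
a,b=onz("top",(450,174.3),.604),onz("top",(606,163.3),.604);d=a-b;print("\nbeam yaw",np.arctan2(-d[0],d[1]))
a,b=onz("top",(468.3,250.7),.01),onz("top",(550.7,242.7),.01);d=a-b;print("foot yaw",np.arctan2(-d[0],d[1]))
s=.075
ey=np.array([-np.sin(s),np.cos(s),0])
def P(x):
    th=x[3]*np.sin(x[4]*t+x[5]);return np.array([x[0],x[1],.52])+np.outer(x[2]*np.sin(th),ey)-np.outer(x[2]*np.cos(th),[0,0,1])
f=lambda x:np.r_[(proj("scene",P(x))-uv).ravel(),(x[:1]-.616)/.003,(x[2]-.17)/.003,(x[4]-6.28)/.3]
r=min((least_squares(f,[.616,-.11,.17,.2,6.28,p],loss='soft_l1') for p in (0,1.5,3,4.5)),key=lambda r:r.cost)
print(r.x,r.cost,r.fun.round(1))
E
```

```text
[225.4 156.6] 108 [225.7 156.7] 104 [224.5 156.3] 105 [222.1 155.7] 104 [218.8 154.6] 94 [214.6 153. ] 98 [210.5 151.1] 90 [206.6 149.1] 91 [203.7 147.3] 94 [201.7 146.5] 84 [201.7 146.4] 88 [203.8 147. ] 89 [206.1 148.7] 95 [209.9 150.6] 94 
beam yaw 0.10236397250817962
foot yaw 0.11090631513163614
[ 0.6179 -0.1032  0.1713 -0.1846  6.9973  4.4949] 4.502743513024075 [-0.   0.9 -0.2  0.8 -0.2  0.8 -0.3  0.5 -0.4  0.2 -0.2 -0.  -0.1 -0.3
  0.2 -0.4  0.4 -0.4  0.9 -0.6  0.7 -0.6 -0.1 -0.4  0.1 -0.4 -0.3 -0.2
  0.6  0.4  2.4]
```

```bash
cat >> h.py <<'E'
s=.103;ey=np.array([-np.sin(s),np.cos(s),0]);ex=np.array([np.cos(s),np.sin(s),0]);S=np.array([.616,-.106,0])
LEAN=23
def tcp(y,z,along=0.): return S+y*ey+(along-.06)*ex+[0,0,z]+rot(s,LEAN).apply([0,0,.0187])
def where():
    p,r,o=cur();g=p-r.apply([0,0,.0187])-S;m=r.as_matrix();return np.round([g@ey*1e3,g[2]*1e3,g@ex*1e3+60,np.degrees(np.arctan2(m[:2,2]@ex[:2],-m[2,2])),np.degrees(np.arcsin(m[:,2]@ey)),np.degrees(np.arctan2(m[:2,0]@ey[:2],m[:2,0]@ex[:2]))],1),o
E
python3 - <<'E'
from h import *
print(where()[0],ctrl.get_obs()["time_s"])
plan(tcp(.085,.293),rot(s,LEAN),6)
E
```

```text
[101.6 256.6 -19.2  17.    0.4  -0.9] 5.5
0 [ 0.0346  0.0179 -0.0327] [-0.002   0.0334 -0.0047]
1 [ 0.0352  0.018  -0.0321] [-0.002   0.0334 -0.0047]
2 [ 0.0357  0.0181 -0.0314] [-0.002   0.0334 -0.0047]
3 [ 0.0362  0.0183 -0.0308] [-0.002   0.0334 -0.0047]
4 [ 0.0366  0.0184 -0.0301] [-0.002   0.0334 -0.0047]
5 [ 0.0371  0.0185 -0.0295] [-0.002   0.0334 -0.0047]
```

```bash
python3 -m handwheel '[{"travel":[0.04,0.018,-0.045],"dr":[0,0.04,0]},{"travel":[0.04,0.018,-0.045],"dr":[0,0.04,0]},{"travel":[0.04,0.018,-0.045],"dr":[0,0.04,0]},{"travel":[0.04,0.018,-0.045],"dr":[0,0.04,0]},{"travel":[0.04,0.018,-0.045],"dr":[0,0.04,0]},{"travel":[0.04,0.018,-0.045],"dr":[0,0.04,0]}]'
python3 - <<'E'
from h import *
print(where()[0])
for i in range(3):viewer.camera("top")
print(where()[0])
plan(tcp(.085,.293),rot(s,LEAN),1)
E
```

```text
time_s: 6.0
eef_pos: [0.5548, -0.0282, 0.2926]
eef_rot: [-0.015, 0.976, 0.044, 0.214]
wrist_force: [0.1, -0.1, -4.3]
opening: 0.088
[ 8.350e+01  3.096e+02 -7.000e-01  2.470e+01  3.000e-01 -9.000e-01]
[ 8.330e+01  3.097e+02 -7.000e-01  2.470e+01  3.000e-01 -9.000e-01]
0 [-0.0466 -0.0097  0.1032] [-0.0091 -0.0571 -0.0279]
```

```bash
python3 -m handwheel '[{"travel":[-0.024,0,0.05],"dr":[0,-0.03,-0.02]},{"travel":[-0.022,0,0.05],"dr":[0,-0.02,0]},{"travel":[0,0,0],"dr":[0,0,0]}]'
python3 - <<'E'
from h import *
ims=[viewer.camera("scene")[:,:,::-1] for i in range(12)]
np.save("swing2.npy",np.array(ims));print(where()[0],where()[1]["time_s"])
t=np.arange(12)*.05;uv=np.array([collar(i)[0] for i in ims])
for y,x in zip(uv,collar(ims[0])): pass
def P(x):
    th=x[3]*np.sin(x[4]*t+x[5]);return np.array([x[0],x[1],.52])+np.outer(x[2]*np.sin(th),ey)-np.outer(x[2]*np.cos(th),[0,0,1])
f=lambda x:np.r_[(proj("scene",P(x))-uv).ravel(),(x[:1]-.616)/.003,(x[2]-.17)/.003,(x[4]-6.8)/.3]
r=min((least_squares(f,[.616,-.11,.17,.2,6.5,p],loss='soft_l1') for p in (0,1.5,3,4.5)),key=lambda r:r.cost)
print(uv.round(1).tolist(),r.x.round(4),r.cost)
im=ims[3];crop("scene","s6.png",150,60,350,270,2.8,im)
E
```

```text
time_s: 6.4
eef_pos: [0.5536, -0.0284, 0.2737]
eef_rot: [-0.013, 0.979, 0.049, 0.198]
wrist_force: [-0.3, 0.2, -4.3]
opening: 0.09
[ 8.30e+01  2.94e+02 -3.00e-01  2.32e+01  2.00e-01 -2.00e-01] 7.0
[[219.5, 154.8], [222.6, 155.8], [224.6, 156.5], [225.3, 156.6], [224.5, 156.5], [222.6, 155.8], [219.5, 154.8], [215.7, 153.3], [211.6, 151.5], [207.7, 149.4], [204.8, 147.8], [202.7, 146.5]] [ 0.6175 -0.1049  0.1711 -0.1811  6.8531  3.6918] 0.499197515570281
```

View pics/s6.png

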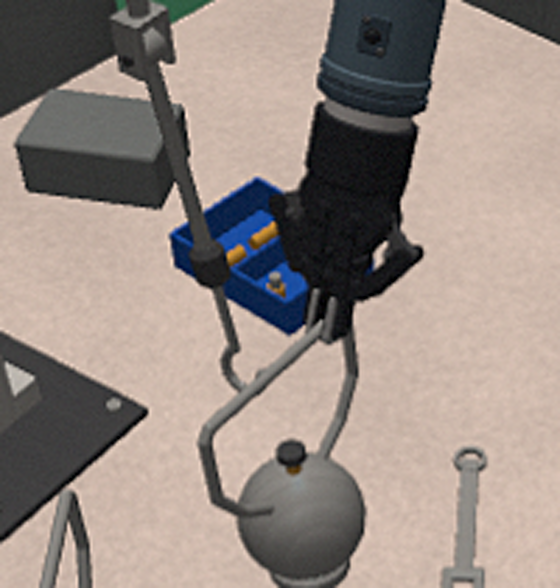

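Run:
```python
from h import *
m=S+.083*ey+[0,0,.294]
for z in (0,-.01,-.02): print(proj("scene",[m+.08*ex+[0,0,z]]),proj("scene",m-.05*ex))
print(proj("scene",S+.041*ey+[0,0,.30]))
```

```text
[[222.74991474 210.11387572]] [[262.89633576 173.83769364]]
[[223.32396005 213.64974949]] [[262.89633576 173.83769364]]
[[223.89008726 217.13816972]] [[262.89633576 173.83769364]]
[[231.87069922 177.25214103]]
```

```bash
python3 -m handwheel '[{"travel":[0,0.045,0],"dr":[0,0.035,0]},{"travel":[0,0.045,0],"dr":[0,0.035,0]},{"travel":[0,0.045,0],"dr":[0,0.035,0]},{"travel":[0,0.045,0],"dr":[0,0.035,0]},{"travel":[0,0,0],"dr":[0,0,0]}]'
python3 - <<'E'
from h import *
print(where()[0])
E
```

```text
time_s: 7.42
eef_pos: [0.5578, -0.0561, 0.2774]
eef_rot: [-0.014, 0.97, 0.05, 0.239]
wrist_force: [0.3, -1.1, -4.8]
opening: 0.087
[ 5.560e+01  2.939e+02 -1.400e+00  2.770e+01  2.000e-01 -1.000e-01]
```

```bash
python3 -m handwheel '[{"travel":[0,0.006,0],"dr":[0,0,0]},{"travel":[0,0.006,0],"dr":[0,0,0]},{"travel":[0,0.006,0],"dr":[0,0,0]},{"travel":[0,0.006,0],"dr":[0,0,0]},{"travel":[0,0.006,0],"dr":[0,0,0]},{"travel":[0,0.006,0],"dr":[0,0,0]},{"travel":[0,0.006,0],"dr":[0,0,0]},{"travel":[0,0.006,0],"dr":[0,0,0]}]'
cat >> h.py <<'E'
def track(n):
    o=[];F=[]
    for i in range(n):
        im=viewer.camera("scene")[:,:,::-1];c,_=collar(im)
        th=least_squares(lambda t:proj("scene",np.array([.6175,-.105,.52])+.171*(np.sin(t[0])*ey-np.cos(t[0])*np.array([0,0,1])))[0]-c,[0.]).x[0]
        o.append(round(th*227,1));F.append((-ctrl.get_obs()["wrist_force"]@ey).round(1))
    print("neck mm",o);print("push",F);print(where()[0],ctrl.get_obs()["time_s"]);return im
E
python3 - <<'E'
from h import *
track(16)
E
```

```text
time_s: 8.08
eef_pos: [0.5587, -0.0627, 0.2777]
eef_rot: [-0.014, 0.97, 0.05, 0.238]
wrist_force: [-0.2, -0.3, -3.9]
opening: 0.09
neck mm [np.float64(0.2), np.float64(14.0), np.float64(25.3), np.float64(34.8), np.float64(40.3), np.float64(40.6), np.float64(36.2), np.float64(27.6), np.float64(15.5), np.float64(2.2), np.float64(-12.3), np.float64(-24.4), np.float64(-33.2), np.float64(-34.6), np.float64(-36.8), np.float64(-31.2)]
push [np.float64(0.1), np.float64(0.6), np.float64(-0.2), np.float64(0.1), np.float64(-0.2), np.float64(-0.0), np.float64(0.9), np.float64(0.2), np.float64(-0.5), np.float64(0.1), np.float64(-0.2), np.float64(1.2), np.float64(0.4), np.float64(0.7), np.float64(-0.0), np.float64(0.1)]
[ 4.890e+01  2.943e+02 -1.300e+00  2.750e+01  2.000e-01 -0.000e+00] 8.8833
```

```bash
python3 -m handwheel '[{"travel":[0,0.004,0],"dr":[0,0,0]},{"travel":[0,0.004,0],"dr":[0,0,0]},{"travel":[0,0.004,0],"dr":[0,0,0]},{"travel":[0,0.004,0],"dr":[0,0,0]},{"travel":[0,0.004,0],"dr":[0,0,0]},{"travel":[0,0.004,0],"dr":[0,0,0]},{"travel":[0,0.004,0],"dr":[0,0,0]},{"travel":[0,0.004,0],"dr":[0,0,0]},{"travel":[0,0.004,0],"dr":[0,0,0]},{"travel":[0,0.004,0],"dr":[0,0,0]},{"travel":[0,0.004,0],"dr":[0,0,0]},{"travel":[0,0.004,0],"dr":[0,0,0]}]'
python3 - <<'E'
from h import *
track(16)
E
```

```text
time_s: 9.88
eef_pos: [0.5595, -0.0707, 0.2777]
eef_rot: [-0.014, 0.97, 0.05, 0.238]
wrist_force: [-1.2, 0.1, -5.1]
opening: 0.091
neck mm [np.float64(64.3), np.float64(64.4), np.float64(64.4), np.float64(64.7), np.float64(64.1), np.float64(64.1), np.float64(64.4), np.float64(64.4), np.float64(64.1), np.float64(63.9), np.float64(64.1), np.float64(64.1), np.float64(64.5), np.float64(64.5), np.float64(64.0), np.float64(64.1)]
push [np.float64(0.7), np.float64(-0.6), np.float64(-0.2), np.float64(-0.3), np.float64(0.4), np.float64(0.2), np.float64(-0.0), np.float64(0.1), np.float64(0.4), np.float64(0.1), np.float64(-0.4), np.float64(-0.3), np.float64(-0.5), np.float64(0.5), np.float64(-0.1), np.float64(-0.8)]
[ 4.100e+01  2.943e+02 -1.300e+00  2.750e+01  2.000e-01 -0.000e+00] 10.6833
```

```bash
cat >> h.py <<'E'
TH=np.linspace(-.25,.25,501)
ARC=proj("scene",np.array([.6175,-.105,.52])+.171*(np.outer(np.sin(TH),ey)-np.outer(np.cos(TH),[0,0,1])))
def neck(im):
    lo=(185,125);g=im[125:180,185:245].max(2);m=(g<38).astype(np.uint8)
    n,l,st,ce=cv2.connectedComponentsWithStats(m)
    best=(99,np.nan)
    for k in range(1,n):
        if 40<st[k,4]<170:
            d=np.linalg.norm(ARC-(ce[k]+lo),axis=1);i=d.argmin();best=min(best,(d[i],TH[i]*227))
    return best
def track(n):
    o=[];ims=[]
    for i in range(n):
        im=viewer.camera("scene")[:,:,::-1];ims.append(im);o.append(float(round(neck(im)[1],1)))
    np.save("last.npy",np.array(ims));print("neck mm",o);print(where()[0],ctrl.get_obs()["time_s"]);return im
E
python3 - <<'E'
from h import *
im=track(16)
crop("scene","s7.png",170,90,300,240,4,im)
E
```

```text
neck mm [3.4, 15.4, 25.9, 32.9, 36.3, 35.4, 30.4, 21.6, 11.1, -0.9, -13.4, -23.4, -29.7, -33.4, -31.3, -25.4]
[ 4.100e+01  2.943e+02 -1.200e+00  2.760e+01  2.000e-01 -0.000e+00] 11.4833
```

```bash
python3 -m handwheel '[{"travel":[0,0.005,0],"dr":[0,0,0]},{"travel":[0,0.005,0],"dr":[0,0,0]},{"travel":[0,0.005,0],"dr":[0,0,0]},{"travel":[0,0.005,0],"dr":[0,0,0]},{"travel":[0,0.005,0],"dr":[0,0,0]},{"travel":[0,0.005,0],"dr":[0,0,0]},{"travel":[0,0.005,0],"dr":[0,0,0]},{"travel":[0,0.005,0],"dr":[0,0,0]},{"travel":[0,0.005,0],"dr":[0,0,0]},{"travel":[0,0.005,0],"dr":[0,0,0]},{"travel":[0,0.005,0],"dr":[0,0,0]},{"travel":[0,0.005,0],"dr":[0,0,0]},{"travel":[0,0.005,0],"dr":[0,0,0]},{"travel":[0,0.005,0],"dr":[0,0,0]},{"travel":[0,0.005,0],"dr":[0,0,0]},{"travel":[0,0.005,0],"dr":[0,0,0]},{"travel":[0,0.005,0],"dr":[0,0,0]},{"travel":[0,0.005,0],"dr":[0,0,0]},{"travel":[0,0.005,0],"dr":[0,0,0]},{"travel":[0,0.005,0],"dr":[0,0,0]}]'
python3 - <<'E'
from h import *
im=track(12)
E
```

```text
time_s: 13.15
eef_pos: [0.5612, -0.0872, 0.2777]
eef_rot: [-0.014, 0.97, 0.05, 0.238]
wrist_force: [-0.2, -0.5, -4.0]
opening: 0.088
neck mm [-0.7, 8.6, 15.9, 20.9, 18.8, 14.8, 9.3, 2.7, -4.1, -10.2, -14.5, -17.0]
[ 2.440e+01  2.943e+02 -1.200e+00  2.760e+01  2.000e-01 -0.000e+00] 13.75
```

```bash
python3 -m handwheel '[{"travel":[0,0.005,0],"dr":[0,0,0]},{"travel":[0,0.005,0],"dr":[0,0,0]},{"travel":[0,0.005,0],"dr":[0,0,0]},{"travel":[0,0.005,0],"dr":[0,0,0]},{"travel":[0,0.005,0],"dr":[0,0,0]},{"travel":[0,0.005,0],"dr":[0,0,0]},{"travel":[0,0.005,0],"dr":[0,0,0]},{"travel":[0,0.005,0],"dr":[0,0,0]},{"travel":[0,0.005,0],"dr":[0,0,0]},{"travel":[0,0.005,0],"dr":[0,0,0]},{"travel":[0,0.005,0],"dr":[0,0,0]},{"travel":[0,0.005,0],"dr":[0,0,0]},{"travel":[0,0.005,0],"dr":[0,0,0]},{"travel":[0,0.005,0],"dr":[0,0,0]},{"travel":[0,0.005,0],"dr":[0,0,0]},{"travel":[0,0.005,0],"dr":[0,0,0]},{"travel":[0,0.005,0],"dr":[0,0,0]},{"travel":[0,0.005,0],"dr":[0,0,0]},{"travel":[0,0.005,0],"dr":[0,0,0]},{"travel":[0,0.005,0],"dr":[0,0,0]}]'
python3 -m handwheel '[{"travel":[0,0.005,0],"dr":[0,0,0]},{"travel":[0,0.005,0],"dr":[0,0,0]},{"travel":[0,0.005,0],"dr":[0,0,0]},{"travel":[0,0.005,0],"dr":[0,0,0]},{"travel":[0,0.005,0],"dr":[0,0,0]},{"travel":[0,0.005,0],"dr":[0,0,0]},{"travel":[0,0.005,0],"dr":[0,0,0]},{"travel":[0,0.005,0],"dr":[0,0,0]},{"travel":[0,0.005,0],"dr":[0,0,0]},{"travel":[0,0.005,0],"dr":[0,0,0]}]'
python3 - <<'E'
from h import *
im=track(12)
E
```

```text
time_s: 15.42
eef_pos: [0.563, -0.1037, 0.2777]
eef_rot: [-0.014, 0.97, 0.05, 0.238]
wrist_force: [0.1, -0.4, -4.8]
opening: 0.089
time_s: 16.25
eef_pos: [0.5639, -0.1119, 0.2777]
eef_rot: [-0.014, 0.97, 0.05, 0.238]
wrist_force: [0.3, 0.2, -4.2]
opening: 0.085
neck mm [-3.4, -4.1, -3.6, -3.6, -3.6, -3.2, -3.6, -3.4, -3.4, -3.6, -3.4, -3.2]
[-5.000e-01  2.942e+02 -1.200e+00  2.760e+01  2.000e-01 -0.000e+00] 16.85
```

```bash
python3 -m handwheel '[{"travel":[0,0.006,0],"dr":[0,0,0]},{"travel":[0,0.006,0],"dr":[0,0,0]},{"travel":[0,0.006,0],"dr":[0,0,0]},{"travel":[0,0.006,0],"dr":[0,0,0]},{"travel":[0,0.006,0],"dr":[0,0,0]},{"travel":[0,0.006,0],"dr":[0,0,0]},{"travel":[0,0.006,0],"dr":[0,0,0]},{"travel":[0,0.006,0],"dr":[0,0,0]},{"travel":[0,0,0],"dr":[0,0,0]},{"travel":[0,0,0],"dr":[0,0,0]},{"travel":[0,0,0],"dr":[0,0,0]},{"travel":[0,0,0],"dr":[0,0,0]},{"travel":[0,0,0],"dr":[0,0,0]},{"travel":[0,0,0],"dr":[0,0,0]},{"travel":[0,0,0],"dr":[0,0,0]},{"travel":[0,0,0],"dr":[0,0,0]}]'
python3 - <<'E'
from h import *
im=track(4);crop("scene","s8.png",150,100,290,240,4,im)
m=S-.008*ey+[0,0,.294]
for a in (.075,0,-.05): print(proj("scene",[m+a*ex,m+a*ex-[0,0,.01]]).round(1).tolist())
E
```

```text
time_s: 18.18
eef_pos: [0.5647, -0.1198, 0.2777]
eef_rot: [-0.014, 0.97, 0.05, 0.238]
wrist_force: [0.9, 0.1, -4.8]
opening: 0.089
neck mm [-12.0, -11.8, -11.8, -12.0]
[-8.500e+00  2.942e+02 -1.100e+00  2.760e+01  2.000e-01 -0.000e+00] 18.3833
[[189.8, 190.7], [190.5, 194.2]]
[[214.1, 170.5], [214.7, 174.1]]
[[229.3, 157.9], [229.8, 161.4]]
```

View pics/s8.png

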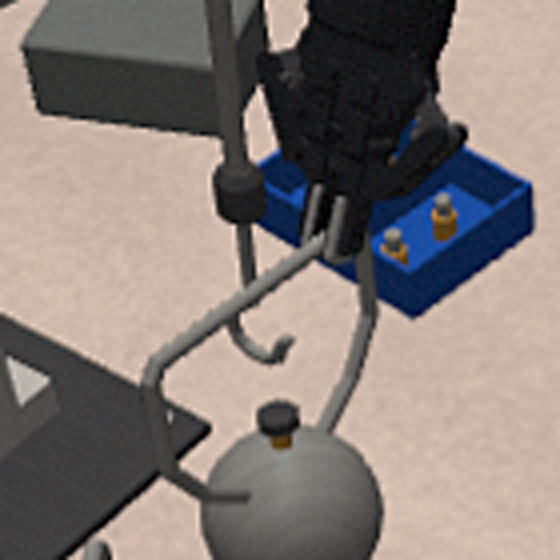

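```bash
python3 -m handwheel '[{"travel":[-0.008,0,0.015],"dr":[0,0,0]},{"travel":[-0.008,0,0.015],"dr":[0,0,0]},{"travel":[-0.008,0,0.015],"dr":[0,0,0]},{"travel":[-0.008,0,0.015],"dr":[0,0,0]},{"travel":[-0.008,0,0.015],"dr":[0,0,0]},{"travel":[-0.008,0,0.015],"dr":[0,0,0]},{"travel":[-0.008,0,0.015],"dr":[0,0,0]},{"travel":[-0.008,0,0.015],"dr":[0,0,0]},{"travel":[-0.008,0,0.015],"dr":[0,0,0]},{"travel":[-0.008,0,0.015],"dr":[0,0,0]}]'
cat >> h.py <<'E'
def feel(n=6):
    F=[];o=[]
    for i in range(n):
        im=viewer.camera("scene")[:,:,::-1];F.append(np.r_[ctrl.get_obs()["wrist_force"],ctrl.get_obs()["torque"]]);o.append(float(round(neck(im)[1],1)))
    print("F",np.mean(F,0).round(2),o,where()[0],ctrl.get_obs()["time_s"]);return im
E
python3 - <<'E'
from h import *
feel(4)
E
```

```text
time_s: 19.22
eef_pos: [0.5644, -0.1198, 0.2494]
eef_rot: [-0.014, 0.97, 0.05, 0.238]
wrist_force: [0.1, 0.7, -4.4]
opening: 0.09
F [-0.49  0.06 -5.05 -0.13  0.92 -0.01] [0.0, 0.5, 0.5, 0.2] [-8.500e+00  2.663e+02 -1.400e+00  2.760e+01  2.000e-01 -0.000e+00] 19.4167
```

```bash
python3 -m handwheel '[{"travel":[-0.004,-0.003,0.008],"dr":[0,0,0]},{"travel":[-0.004,-0.003,0.008],"dr":[0,0,0]},{"travel":[-0.004,-0.003,0.008],"dr":[0,0,0]},{"travel":[-0.004,-0.003,0.008],"dr":[0,0,0]},{"travel":[-0.004,-0.003,0.008],"dr":[0,0,0]},{"travel":[-0.004,-0.003,0.008],"dr":[0,0,0]},{"travel":[-0.004,-0.003,0.008],"dr":[0,0,0]},{"travel":[-0.004,0,0.008],"dr":[0,0,0]},{"travel":[-0.004,0,0.008],"dr":[0,0,0]}]'
python3 - <<'E'
from h import *
im=feel(6);crop("scene","s9.png",150,100,290,240,4,im)
E
```

```text
time_s: 20.17
eef_pos: [0.565, -0.1167, 0.2378]
eef_rot: [-0.013, 0.97, 0.05, 0.239]
wrist_force: [0.3, 1.1, -4.2]
opening: 0.083
F [ 0.25  0.04 -4.46 -0.15  0.92  0.02] [1.8, 1.1, 0.7, 0.5, 0.5, 0.5] [-5.500e+00  2.547e+02 -5.000e-01  2.770e+01  1.000e-01  0.000e+00] 20.4667
```

View pics/s9.png

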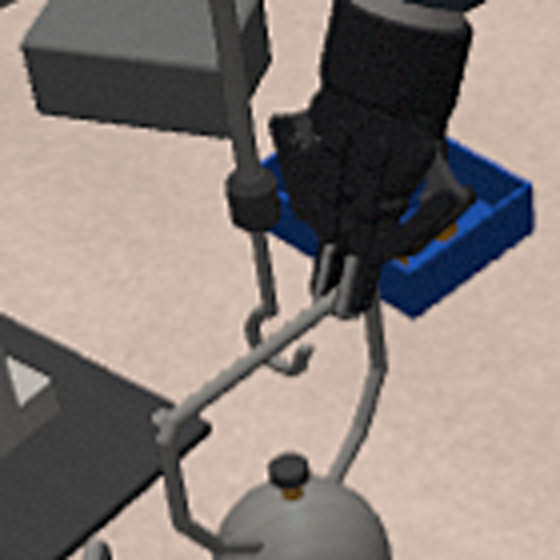

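```bash
python3 -m handwheel '[{"travel":[-0.003,0,0.005],"dr":[0,0,0]},{"travel":[-0.003,0,0.005],"dr":[0,0,0]},{"travel":[-0.003,0,0.005],"dr":[0,0,0]},{"travel":[-0.003,0,0.005],"dr":[0,0,0]}]'
python3 - <<'E'
from h import *
im=feel(4)
E
```

```text
time_s: 20.8
eef_pos: [0.5652, -0.1171, 0.235]
eef_rot: [-0.013, 0.97, 0.05, 0.239]
wrist_force: [0.2, 0.3, -4.7]
opening: 0.088
F [-0.1  -0.15 -4.49 -0.13  0.91  0.01] [3.6, 3.6, 3.4, 2.7] [ -5.7 251.5  -0.4  27.7   0.    0. ] 21.0
```

```bash
python3 -m handwheel '[{"travel":[-0.003,0,0.005],"dr":[0,0,0]},{"travel":[-0.003,0,0.005],"dr":[0,0,0]},{"travel":[-0.003,0,0.005],"dr":[0,0,0]}]'
python3 - <<'E'
from h import *
im=feel(3)
E
python3 -m handwheel '[{"travel":[-0.003,0,0.005],"dr":[0,0,0]},{"travel":[-0.003,0,0.005],"dr":[0,0,0]}]'
python3 - <<'E'
from h import *
im=feel(3)
E
```

```text
time_s: 21.25
eef_pos: [0.5652, -0.1171, 0.2326]
eef_rot: [-0.012, 0.969, 0.05, 0.24]
wrist_force: [-0.6, 0.8, -5.7]
opening: 0.091
F [ 0.28  0.39 -4.63 -0.15  0.9   0.02] [0.7, 1.1, 1.4] [ -5.8 248.9  -0.5  27.7   0.    0. ] 21.4
time_s: 21.57
eef_pos: [0.5651, -0.1172, 0.2309]
eef_rot: [-0.012, 0.969, 0.05, 0.24]
wrist_force: [-1.5, -0.9, -2.3]
opening: 0.086
F [ 0.02 -0.28 -4.39 -0.12  0.86 -0.01] [3.4, 3.2, 2.7] [ -5.9 247.4  -0.5  27.8   0.    0. ] 21.7167
```

```bash
python3 -m handwheel '[{"travel":[-0.002,0,0.004],"dr":[0,0,0]}]'
python3 - <<'E'
from h import *
im=feel(3)
E
python3 -m handwheel '[{"travel":[-0.002,0,0.004],"dr":[0,0,0]}]'
python3 - <<'E'
from h import *
im=feel(3)
E
```

```text
time_s: 21.8
eef_pos: [0.5653, -0.1173, 0.2304]
eef_rot: [-0.012, 0.969, 0.05, 0.24]
wrist_force: [-1.4, -0.5, -3.0]
opening: 0.088
F [-0.76 -0.44 -3.42 -0.14  0.85 -0.01] [3.0, 3.0, 2.5] [ -6.  247.   -0.4  27.8   0.    0. ] 21.95
time_s: 22.03
eef_pos: [0.5654, -0.1174, 0.23]
eef_rot: [-0.012, 0.969, 0.05, 0.24]
wrist_force: [-1.1, -0.2, -2.0]
opening: 0.088
F [-1.36 -0.21 -2.06 -0.11  0.8  -0.04] [2.5, 3.0, 2.5] [-6.100e+00  2.465e+02 -2.000e-01  2.780e+01 -0.000e+00  0.000e+00] 22.1833
```

```bash
python3 -m handwheel '[{"travel":[-0.004,0,0.002],"dr":[0,0,0]}]'
python3 - <<'E'
from h import *
im=feel(3)
E
```

```text
time_s: 22.27
eef_pos: [0.5653, -0.1176, 0.2299]
eef_rot: [-0.012, 0.969, 0.05, 0.24]
wrist_force: [-1.2, -0.8, -2.5]
opening: 0.089
F [ 0.77  0.17 -1.23 -0.1   0.57 -0.02] [3.0, 2.7, 2.7] [ -6.3 246.4  -0.3  27.9  -0.    0. ] 22.4167
```

```bash
python3 -m handwheel '[{"travel":[-0.002,0,0.003],"dr":[0,0,0]}]'
python3 - <<'E'
from h import *
im=feel(5)
E
```

```text
time_s: 22.5
eef_pos: [0.5654, -0.1176, 0.2296]
eef_rot: [-0.012, 0.969, 0.05, 0.241]
wrist_force: [-1.1, 0.2, -1.8]
opening: 0.091
F [-1.03 -0.43 -1.41 -0.07  0.58 -0.01] [2.7, 2.5, 2.5, 2.7, 2.7] [ -6.3 246.   -0.3  27.9  -0.    0. ] 22.75
```

```bash
python3 -m handwheel '[{"travel":[-0.003,0,0.003],"dr":[0,0,0]}]'
python3 - <<'E'
from h import *
im=feel(4)
E
```

```text
time_s: 22.83
eef_pos: [0.5654, -0.1178, 0.2292]
eef_rot: [-0.012, 0.969, 0.05, 0.241]
wrist_force: [-0.6, 0.2, -0.4]
opening: 0.094
F [-0.68 -0.11 -0.13 -0.08  0.4   0.02] [2.3, 2.3, 2.7, 2.5] [-6.500e+00  2.456e+02 -3.000e-01  2.790e+01 -1.000e-01  0.000e+00] 23.0333
```

```bash
python3 - <<'E'
from h import *
feel(6)
E
python3 -m handwheel '[{"travel":[0,0,0],"dr":[0,0,0]},{"travel":[0,0,0],"dr":[0,0,0]},{"travel":[0,0,0],"dr":[0,0,0]},{"travel":[0,0,0],"dr":[0,0,0]},{"travel":[0,0,0],"dr":[0,0,0]},{"travel":[0,0,0],"dr":[0,0,0]}]' 1
python3 - <<'E'
from h import *
im=feel(3);crop("scene","s10.png",150,60,290,260,3,im)
E
```

```text
F [-0.44  0.23  0.1  -0.05  0.32 -0.  ] [2.5, 2.3, 2.3, 2.5, 2.5, 2.7] [-6.400e+00  2.456e+02 -4.000e-01  2.790e+01 -1.000e-01  0.000e+00] 23.3333
time_s: 23.83
eef_pos: [0.5658, -0.1179, 0.2296]
eef_rot: [-0.012, 0.969, 0.05, 0.241]
wrist_force: [0.4, -0.0, 0.3]
opening: 0.925
F [-0.21 -0.61 -0.06 -0.05  0.19 -0.02] [nan, nan, nan] [-6.60e+00  2.46e+02  1.00e-01  2.80e+01 -1.00e-01  0.00e+00] 23.9833
```

View pics/s10.png

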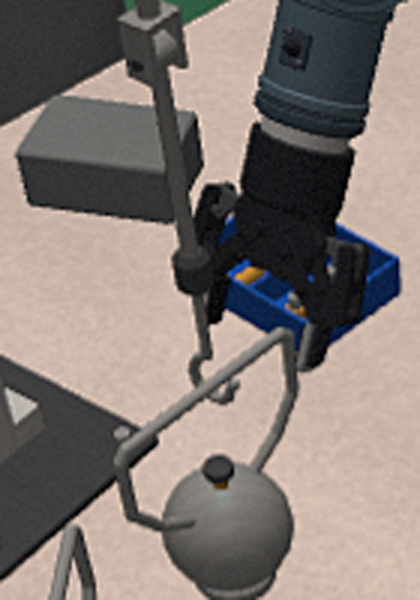

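```bash
python3 -m handwheel '[{"travel":[0,0,-0.03],"dr":[0,0,0]},{"travel":[0,0,-0.06],"dr":[0,0,0]},{"travel":[0,0,-0.1],"dr":[0,0,0]},{"travel":[0,0,-0.15],"dr":[0,0,0]},{"travel":[0,0,-0.15],"dr":[0,0,0]},{"travel":[0,0,-0.15],"dr":[0,0,0]},{"travel":[0,0,-0.15],"dr":[0,0,0]},{"travel":[0,0,-0.1],"dr":[0,0,0]},{"travel":[0,0,0],"dr":[0,0,0]}]'
python3 - <<'E'
from h import *
im=track(10);ims=np.load("last.npy").astype(int)
d=[np.abs(ims[i+1]-ims[i])[100:280,150:270].max(2) for i in range(9)];print([int((x>40).sum()) for x in d])
a=cv2.resize(im[60:270,140:300],None,fx=2.5,fy=2.5)
t=viewer.camera("top")[:,:,::-1];b=cv2.resize(t[110:320,340:500],None,fx=2.5,fy=2.5)
cv2.imwrite("pics/s11.png",np.hstack([a,b]))
E
```

```text
time_s: 24.73
eef_pos: [0.498, -0.1235, 0.356]
eef_rot: [-0.011, 0.969, 0.051, 0.24]
wrist_force: [0.3, -0.4, 0.9]
opening: 1.0
neck mm [5.0, 3.9, 3.6, 3.4, 3.4, 3.0, 3.0, 3.2, 3.0, 2.7]
[-4.200e+00  3.673e+02 -6.780e+01  2.750e+01  2.000e-01 -0.000e+00] 25.2333
[705, 584, 371, 209, 351, 540, 625, 632, 567]
```

```bash
cat >> h.py <<'E'
def cap(ims):
    r=[]
    for im in ims:
        m=(im[195:240,200:250].max(2)<50).astype(np.uint8);n,l,st,ce=cv2.connectedComponentsWithStats(m)
        k=1+np.argmax(st[1:,4]);r.append((ce[k]+[200,195]).round(1).tolist()+[int(st[k,4])])
    return r
E
python3 - <<'E'
from h import *
print(cap(np.load("last.npy")))
E
python3 -m handwheel '[{"travel":[0,0,0],"dr":[0,0,0]},{"travel":[0,0,0],"dr":[0,0,0]},{"travel":[0,0,0],"dr":[0,0,0]},{"travel":[0,0,0],"dr":[0,0,0]},{"travel":[0,0,0],"dr":[0,0,0]},{"travel":[0,0,0],"dr":[0,0,0]},{"travel":[0,0,0],"dr":[0,0,0]},{"travel":[0,0,0],"dr":[0,0,0]},{"travel":[0,0,0],"dr":[0,0,0]},{"travel":[0,0,0],"dr":[0,0,0]},{"travel":[0,0,0],"dr":[0,0,0]},{"travel":[0,0,0],"dr":[0,0,0]},{"travel":[0,0,0],"dr":[0,0,0]},{"travel":[0,0,0],"dr":[0,0,0]},{"travel":[0,0,0],"dr":[0,0,0]},{"travel":[0,0,0],"dr":[0,0,0]},{"travel":[0,0,0],"dr":[0,0,0]},{"travel":[0,0,0],"dr":[0,0,0]},{"travel":[0,0,0],"dr":[0,0,0]},{"travel":[0,0,0],"dr":[0,0,0]}]'
python3 - <<'E'
from h import *
im=track(10);print(cap(np.load("last.npy")))
# bar ends, hook geometry expected
m=S+[0,0,.245];print(proj("scene",[m+.08*ex,m,m-.08*ex,m-[0,0,.083]]).round(1).tolist())
E
```

```text
[[224.1, 219.2, 25], [222.6, 220.0, 25], [221.3, 220.5, 23], [220.4, 220.5, 24], [220.2, 220.6, 23], [220.3, 220.6, 24], [221.3, 219.7, 22], [222.5, 218.9, 24], [223.7, 218.0, 20], [225.0, 216.9, 20]]
time_s: 26.95
eef_pos: [0.4981, -0.1223, 0.3504]
eef_rot: [-0.014, 0.97, 0.05, 0.237]
wrist_force: [0.5, 0.1, 0.1]
opening: 0.997
neck mm [5.2, 6.1, 6.1, 5.9, 5.0, 4.5, 4.3, 3.4, 3.6, 3.2]
[-4.10e+00  3.67e+02 -6.76e+01  2.75e+01  2.00e-01  0.00e+00] 27.45
[[227.3, 217.5, 19], [226.4, 217.8, 22], [225.8, 218.5, 21], [224.5, 219.1, 24], [223.6, 219.5, 25], [222.7, 220.0, 25], [221.8, 220.5, 24], [221.3, 220.5, 23], [221.6, 220.2, 27], [222.5, 219.5, 22]]
[[194.7, 210.6], [219.8, 188.9], [242.9, 168.9], [224.1, 215.5]]
```

```bash
python3 -m handwheel '[{"travel":[0,0,0],"dr":[0,0,0]},{"travel":[0,0,0],"dr":[0,0,0]},{"travel":[0,0,0],"dr":[0,0,0]},{"travel":[0,0,0],"dr":[0,0,0]},{"travel":[0,0,0],"dr":[0,0,0]},{"travel":[0,0,0],"dr":[0,0,0]},{"travel":[0,0,0],"dr":[0,0,0]},{"travel":[0,0,0],"dr":[0,0,0]},{"travel":[0,0,0],"dr":[0,0,0]},{"travel":[0,0,0],"dr":[0,0,0]},{"travel":[0,0,0],"dr":[0,0,0]},{"travel":[0,0,0],"dr":[0,0,0]},{"travel":[0,0,0],"dr":[0,0,0]},{"travel":[0,0,0],"dr":[0,0,0]},{"travel":[0,0,0],"dr":[0,0,0]},{"travel":[0,0,0],"dr":[0,0,0]},{"travel":[0,0,0],"dr":[0,0,0]},{"travel":[0,0,0],"dr":[0,0,0]},{"travel":[0,0,0],"dr":[0,0,0]},{"travel":[0,0,0],"dr":[0,0,0]}]'
python3 -m handwheel '[{"travel":[0,0,0],"dr":[0,0,0]},{"travel":[0,0,0],"dr":[0,0,0]},{"travel":[0,0,0],"dr":[0,0,0]},{"travel":[0,0,0],"dr":[0,0,0]},{"travel":[0,0,0],"dr":[0,0,0]},{"travel":[0,0,0],"dr":[0,0,0]},{"travel":[0,0,0],"dr":[0,0,0]},{"travel":[0,0,0],"dr":[0,0,0]},{"travel":[0,0,0],"dr":[0,0,0]},{"travel":[0,0,0],"dr":[0,0,0]},{"travel":[0,0,0],"dr":[0,0,0]},{"travel":[0,0,0],"dr":[0,0,0]},{"travel":[0,0,0],"dr":[0,0,0]},{"travel":[0,0,0],"dr":[0,0,0]},{"travel":[0,0,0],"dr":[0,0,0]},{"travel":[0,0,0],"dr":[0,0,0]},{"travel":[0,0,0],"dr":[0,0,0]},{"travel":[0,0,0],"dr":[0,0,0]},{"travel":[0,0,0],"dr":[0,0,0]},{"travel":[0,0,0],"dr":[0,0,0]}]'
python3 -m handwheel '[{"travel":[0,0,0],"dr":[0,0,0]},{"travel":[0,0,0],"dr":[0,0,0]},{"travel":[0,0,0],"dr":[0,0,0]},{"travel":[0,0,0],"dr":[0,0,0]},{"travel":[0,0,0],"dr":[0,0,0]},{"travel":[0,0,0],"dr":[0,0,0]},{"travel":[0,0,0],"dr":[0,0,0]},{"travel":[0,0,0],"dr":[0,0,0]},{"travel":[0,0,0],"dr":[0,0,0]},{"travel":[0,0,0],"dr":[0,0,0]},{"travel":[0,0,0],"dr":[0,0,0]},{"travel":[0,0,0],"dr":[0,0,0]},{"travel":[0,0,0],"dr":[0,0,0]},{"travel":[0,0,0],"dr":[0,0,0]},{"travel":[0,0,0],"dr":[0,0,0]},{"travel":[0,0,0],"dr":[0,0,0]},{"travel":[0,0,0],"dr":[0,0,0]},{"travel":[0,0,0],"dr":[0,0,0]},{"travel":[0,0,0],"dr":[0,0,0]},{"travel":[0,0,0],"dr":[0,0,0]}]'
python3 - <<'E'
from h import *
im=track(8);print(cap(np.load("last.npy")))
E
```

```text
time_s: 29.12
eef_pos: [0.4981, -0.1223, 0.3504]
eef_rot: [-0.014, 0.97, 0.05, 0.237]
wrist_force: [-0.7, 0.3, 0.5]
opening: 0.999
time_s: 30.78
eef_pos: [0.498, -0.1223, 0.3503]
eef_rot: [-0.014, 0.97, 0.05, 0.237]
wrist_force: [0.0, 0.5, -0.3]
opening: 1.004
time_s: 32.45
eef_pos: [0.4981, -0.1223, 0.3503]
eef_rot: [-0.014, 0.97, 0.05, 0.237]
wrist_force: [-0.6, -1.3, -0.1]
opening: 1.0
neck mm [3.0, 2.7, 3.2, 3.0, 3.0, 3.0, 3.6, 3.4]
[-4.100e+00  3.669e+02 -6.760e+01  2.750e+01  2.000e-01 -0.000e+00] 32.85
[[223.6, 218.3, 25], [223.5, 218.3, 23], [223.4, 218.4, 23], [223.8, 218.1, 23], [223.8, 218.5, 22], [223.6, 218.5, 22], [223.4, 218.8, 22], [223.6, 218.8, 23]]
```

```bash
python3 -c "
from bench import ctrl
print(ctrl.hand_in())"
```

```text
the job is handed in; nothing more can be done
None
```

I picked up the canister farthest to the robot's left and hung it on the weighing hook, then handed the job in at about 33 s of the 67 s allowed. No verdict was reported.

- **Stilling the hook:** I crept the bar in from the mouth side until the hook leaned on it. It stayed still, about 13 mm past plumb at the neck.
- **Lowering:** I went down by feel until the wrist carried almost nothing, so the hook had the full weight of about 4.4 N. I held that for about half a second before opening the fingers.
- **After release:** The canister first rocked along its bar at an estimated 0.1 m/s. After about 7 s of waiting it was still to within about 0.5 pixel.
- **Last checks:** The hook is about 2 mm from plumb, and the bar crosses it within about 7 mm of its middle. The canister looked upright, and the arm is clear, with wrist force near zero.

I could not confirm three things:
- **Final picture:** The 12-picture viewing limit was reached, so the state after the gripper backed away was checked by image tracking only.
- **Force on the hook:** I only had the noisy wrist sensor, so the peak was not measured directly. I saw nothing near 8 N.
- **Spanner and bottle:** I did not re-measure their positions. The route kept clear of both.

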